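# Push the dish carriage past its spring catch

## Robot

A 6-joint arm with a two-finger parallel gripper is mounted at the origin on a cart in front of the work surface, level with it; the furniture and walls round the work are solid. World frame = base frame: x ahead of the robot, y to its left, z up, the work surface at z = 0. Lengths are in mm, angles in rad, forces in N, time in s.
With the tool pointing down it reaches from about 300 to 775 mm from the base axis. Payload 14.6 kg.
Tool frame: the origin (TCP) lies at the very end of the fingers, on their centre line; the grasp point (between the pads) lies 19 mm behind it; z points along the fingers, y is the line along which they close (so a half turn about z gives the same grasp; the last joint's range is limited). The gripper opens to 94 mm and grips with 3 to 60 N. Pads are 16 mm wide; open, the fingers measure 119 mm over their backs; the gripper's body (75 mm by 177 mm) begins 78 mm behind the grasp point.
Start: joints at [-1.245, 0.3, 1.521, -0, 1.321, -0.067], TCP at [210.519, -508.105, 205.446] pointing down, gripper open.
Joint ranges: [-3.03, 3.03], [-0.79, 2.21], [0.23, 2.52], [-1.04, 4.18], [0, 3.07], [-2.55, 2.55]. Speed limits (rad/s): [2.22, 2.22, 2.57, 3.14, 3.14, 3.14].

## Interface

Orientations are given as [roll, pitch, yaw] about the fixed x, y, z axes, in that order (R = Rz(yaw) Ry(pitch) Rx(roll)).
In Python, from cell import manip gives the robot as it stands. The module is installed in compiled form; this text tells all that it offers.
- The arm moves only by the shell command python3 -m inch 'ROWS' [FORCE]. ROWS is JSON, a list of rows, each an object of numbers: "gripper": the opening, from 0 (shut) to 1 (fully open); "dx", "dy", "dz": the shift along the world's x, y, z in m; "wx", "wy", "wz": the turn, a rotation vector about the world's x, y, z in degrees. A call has exactly 5 rows; each row is the pose to reach, as a shift and turn from the pose commanded when the call began; what a row does not reach only later rows make up. A row lasts 1/12 s, in which the tool goes at most 41.7 mm and 7.16 degrees, less where a joint would pass 70% of its speed; a pose out of reach is approached as far as the arm can. A call with a gripper value outside its range is refused whole. The fingers move at their own pace and stop on an object; FORCE is the grip in N (left out, the last holds). Time passes only in rows, so rows that repeat a pose let the fingers close, or fill a call up. It gives the time, the measured TCP pose, the force, the opening and the grip force at its end, in the units of the state.
- manip.read_state(): the state, without advancing time (a new reading comes with each control period).
- manip.camera(name): name is "side" or "top"; returns the picture (480x640x3 uint8, blue, green, red); there is no depth.
- manip.camera_info(name): a dict with "camera_matrix" (3x3 intrinsics, pixels), "R" (3x3) and "t" (3): a world point X has camera coordinates R X + t. Camera axes: x right, y down, z forward; pixel columns grow to the right and rows downward; lengths in mm; the calibration is good to about 2 mm. A picture is of the moment at which its call begins. camera_info takes no time and is no camera call.
- manip.sign_off(): hands the job in; it is judged then, once.
The state is a dict: "clock": time; "joints": joint angles; "qd": joint speeds; "effort": joint torques, N m; "eef_pos": TCP position; "eef_rot": TCP orientation; "wrist_force": force on the tool from outside, world axes, zero at the start; "moment": the same for the moment, N m; "finger_gap": finger opening in mm; "finger_force": force on a finger pad.
Only numpy, scipy, OpenCV 4.12 (cv2) and the standard library are available. Lean on these libraries where they do the work, as an engineer would, in place of code of your own. Each camera call takes 0.05 s, during which the arm holds its last target. There are 200 camera calls.

## Task

Press the long red paddle down and hold it there, so that the steel catch drops out of the way, and meanwhile push the blue carriage by its lug, past the catch, until it is fully home against the far end stop of the guide. Then let the paddle go so that the catch springs up behind the carriage and locks it. Use only the fingertips or the outside of the fingers: do not touch or lift the petri dish that rides in the carriage, and leave the bottle, the beaker and the pen alone.

Things in the scene. Friction and masses are not known exactly. Their poses are not given: they have to be found in the camera images.
- guide: Aluminium guide on the worktop, 270 mm long (its y), 145 mm across (x), 30 mm high. x points away from the robot, z up. Origin at worktop height, mid-channel, level with the catch blade. The channel runs from the loading bay (+y, left) to the reading bay (-y, right); end stops' inner faces at y = +123 and -103 mm. The red paddle lies along the near (-x) side, centred at x = -72 mm.
- carriage (a joint): Travel of the carriage along the guide's -y direction in m: 0 at the loading end, 0.130 fully home at the reading end. While the catch is up it is blocked at 0.025; it must be above 0.125 for the catch to rise behind it. It starts between 0 and 0.010. Light to push (about 1 N and some damping).
- push_face (a point): Centre of the flat upright push face of the carriage's blue lug, which looks to the guide's +y; push it towards -y. The lug is 52 mm wide (guide x -92 to -40 mm), 10 mm thick, its lower edge 54 mm and upper edge 94 mm above the worktop (this point is 72 mm up); it overhangs the paddle, 4 mm above it when the paddle is up. Its other side slopes. It rises from the carriage's near edge.
- catch (a joint): How far the spring catch is pressed down, in m: 0 up (locking), 0.014 at its lower stop. Pressed 0.008 or more, the blade is clear of the carriage. The spring takes 3.5 N to start and 8.5 N at the stop.
- paddle_top (a point): Centre of the top of the red ribbed paddle, a flat bar 210 mm long (guide y), 34 mm wide (x), 50 mm above the worktop when up, 36 mm at its lower stop. Paddle and steel catch blade (across the channel at guide y = 0) are one part that moves straight up and down; pressing anywhere along the paddle lowers it. At the start 64 mm or more of the paddle lies clear on the +y side of the push face.
- nest (a point): Centre of the floor of the carriage's recess (66 mm across, 76 mm along the guide, 6 mm deep), where the dish stands. The carriage measures 86 x 90 mm.
- dish: Clear petri dish with pink medium, 60 mm across and 14 mm high, loose in the carriage's recess. Origin at the centre of its underside.
- amber_bottle: Bystander: amber dropper bottle, 30 mm across, 93 mm high, standing behind the guide. Origin at the centre of its underside.
- glass_beaker: Bystander: clear beaker, 53 mm across, 70 mm high, standing behind the guide. Origin at the centre of its underside.
- red_pen: Bystander: red pen, 145 mm long, 9 mm high, lying on the worktop beyond the guide's loading (+y) end. Origin at its middle, on the worktop.
Mind the look-alikes: they are no part of the job. There is more than one size of the dish; the job needs the largest.

How it is judged:
By the outcome, as a careful person would: the job done as asked, in the order asked, and still so for the second after the job is handed in, with the robot touching nothing.
It also fails if it takes over 42 s, if anything falls off the work surface, if the arm or the gripper's body presses on something with over 40 N, if the wrist force passes 120 N, or if a joint passes its speed limit or range.

## Working session

There is one attempt and no reset: what is moved stays moved. The work goes in short steps, Python scripts to look and compute and a shell command to move; the robot and the scene stay as the last step left them, time stands still between calls to the robot, and variables do not carry over. Pictures are saved under pics/ and viewed, at most 10 in all, crops included, and the job is handed in when it is done.

```bash
mkdir -p pics; python3 - <<'E'
from cell import manip
import cv2,numpy as np
for n in("top","side"):
    cv2.imwrite(f"pics/{n}0.png",manip.camera(n)); i=manip.camera_info(n)
    print(n,np.round(i["camera_matrix"],1).tolist(),np.round(i["R"],3).tolist(),np.round(i["t"],1).tolist())
s=manip.read_state();print(s)
E
```

```text
top [[439.0, 0.0, 322.8], [0.0, 439.0, 243.1], [0.0, 0.0, 1.0]] [[0.027, -1.0, -0.015], [-0.996, -0.026, -0.081], [0.081, 0.017, -0.997]] [85.2, 608.9, 866.9]
side [[471.9, 0.0, 320.4], [0.0, 471.9, 241.8], [0.0, 0.0, 1.0]] [[-0.918, -0.397, 0.018], [-0.251, 0.542, -0.802], [0.309, -0.741, -0.596]] [588.3, 157.1, 824.4]
{'clock': 0.1, 'joints': array([-1.24463139e+00,  3.00380284e-01,  1.52147305e+00,  4.16535097e-06,
        1.32068924e+00, -6.65854183e-02]), 'qd': array([ 0.00048512, -0.00266509, -0.00084155,  0.00091911, -0.00119901,
        0.00098113]), 'effort': array([ 6.58025729e-04, -5.32650483e+01, -3.53287375e+01,  7.09647057e-02,
        2.34569359e-02, -6.39687300e-05]), 'eef_pos': array([ 210.43916017, -507.91808911,  204.9818413 ]), 'eef_rot': array([-3.14064511e+00, -6.72300332e-05,  3.92749293e-01]), 'wrist_force': array([0.6489263 , 0.54147479, 0.40456117]), 'moment': array([-0.02565736,  0.02179364, -0.01987078]), 'finger_force': 0.0, 'finger_gap': 94.0662175841859}
```

View pics/top0.png

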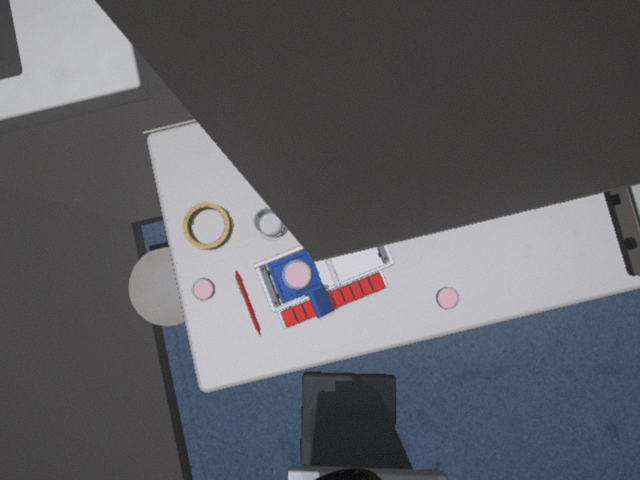

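View pics/side0.png

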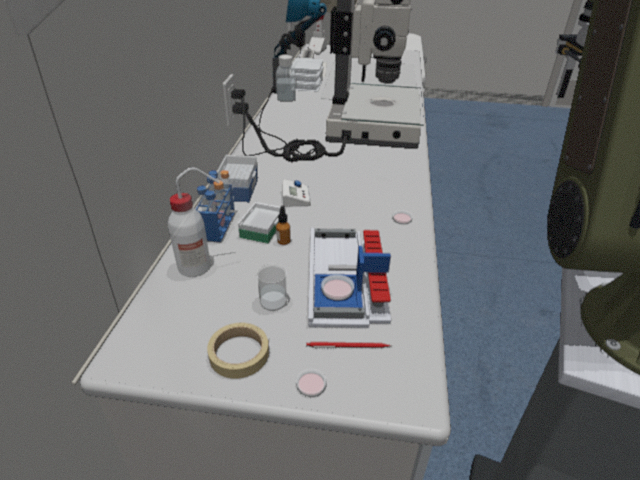

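Candidates: dishes at top (297,274), in the carriage and the largest; (204,289) and (448,298) are small decoys. Red: ribbed paddle at (333,300), pen at (248,303). The blue lug is at top (321,302) and side (375,263). I choose the ribbed paddle and the carriage lug.

```bash
cat > h.py <<'E'
import cv2,numpy as np
from cell import manip
def cast(n,px,z):
    i=manip.camera_info(n);R=np.array(i["R"]);t=np.array(i["t"]);c=-R.T@t
    d=R.T@np.linalg.inv(i["camera_matrix"])@[px[0],px[1],1.]
    return c+d*(z-c[2])/d[2]
def proj(n,X):
    i=manip.camera_info(n);p=np.array(i["camera_matrix"])@(np.array(i["R"])@X+np.array(i["t"]));return p[:2]/p[2]
def mask(im,col):
    h=cv2.cvtColor(im,cv2.COLOR_BGR2HSV)
    if col=="red":return cv2.inRange(h,(0,150,80),(8,255,255))|cv2.inRange(h,(172,150,80),(180,255,255))
    return cv2.inRange(h,(105,150,60),(125,255,255))
E
python3 - <<'E'
from h import *
for n,b in(("top",(260,245,400,335)),("side",(300,225,400,330))):
    im=cv2.imread(f"pics/{n}0.png");x0,y0,x1,y1=b
    c=im[y0:y1,x0:x1]
    cv2.imwrite(f"pics/{n}crop.png",cv2.resize(c,None,fx=5,fy=5,interpolation=cv2.INTER_CUBIC))
    for col in("red","blue"):
        m=mask(c,col);p=cv2.findNonZero(m)
        if col=="red":
            if n=="top": p=p[[q[0][0]>20 for q in p]]
        bx=cv2.boxPoints(cv2.minAreaRect(p))+[x0,y0]
        print(n,col,np.round(bx,1).tolist(),[np.round(cast(n,q,50 if col=="red" else 30)[:2],1).tolist() for q in bx])
E
```

```text
top red [[280.8, 311.7], [378.2, 271.9], [384.3, 286.8], [286.9, 326.7]] [[467.8, 179.2], [550.6, -9.5], [521.7, -21.9], [439.2, 166.3]]
top blue [[267.2, 263.8], [307.1, 248.2], [331.6, 311.1], [291.8, 326.7]] [[561.2, 212.2], [594.8, 132.7], [470.4, 79.8], [437.4, 158.4]]
side red [[362.8, 231.2], [380.6, 228.9], [389.6, 300.4], [371.7, 302.7]] [[548.6, -2.3], [517.8, -25.4], [439.6, 171.7], [465.6, 189.5]]
side blue [[315.0, 247.0], [389.0, 247.0], [389.0, 306.0], [315.0, 306.0]] [[626.1, 63.5], [489.8, 0.6], [440.6, 164.4], [557.7, 217.8]]
```

View pics/topcrop.png

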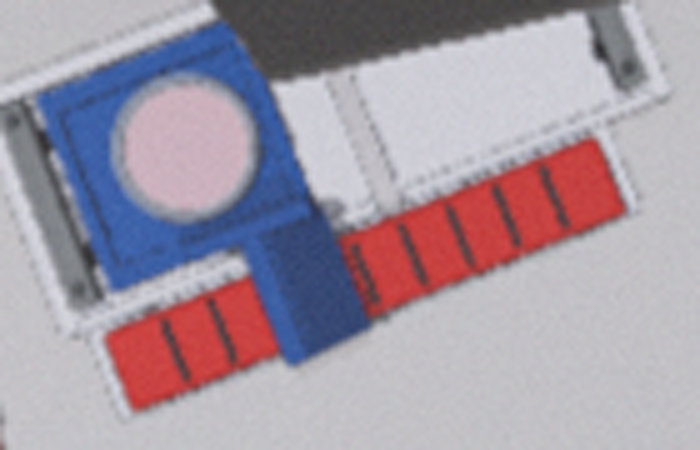

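View pics/sidecrop.png

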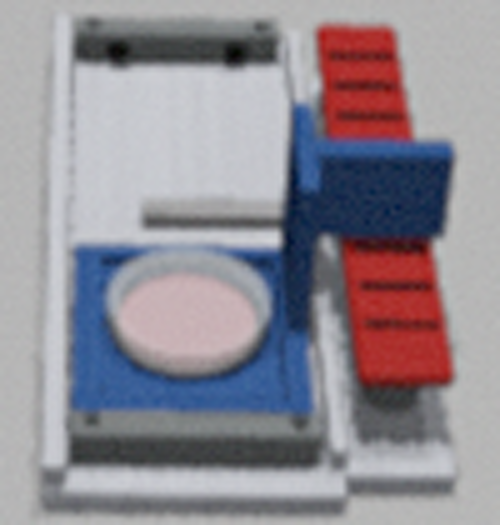

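```bash
python3 - <<'E'
from h import *
for n in("top","side"):
    i=manip.camera_info(n);print(n,"cam",np.round(-np.array(i["R"]).T@np.array(i["t"])))
th=np.arctan2(82.7,188.5);P=np.array([494.8,78.5]);gx=np.array([np.cos(th),np.sin(th)]);gy=np.array([-gx[1],gx[0]])
print(np.degrees(th),"gx",gx,"gy",gy,"origin",P+72*gx)
for px,z in(((377.4,253.6),94),((375,272.2),54)):
    q=cast("side",px,z)[:2];print("face",q,"guide xy rel paddle centre",(q-P)@gx,(q-P)@gy)
for px in((310,292.5),(319,317.4)):   # lug top-left edge in top view
    q=cast("top",px,94)[:2];print("face top edge",q,(q-P)@gx,(q-P)@gy)
for d in(20,25,30):
  for f in (40,):
    print(d,P+gy*(f+d))
E
```

```text
top cam [534.  86. 915.]
side cam [325. 759. 607.]
23.688348580844963 gx [0.91574431 0.40176156] gy [-0.40176156  0.91574431] origin [560.73359052 107.42683255]
face [484.63996827 112.04319407] guide xy rel paddle centre 4.172374815861942 34.79889943203782
face [484.1885715  115.83054484] guide xy rel paddle centre 5.280622751405395 38.448498228353756
face top edge [508.0632856 121.3520758] 29.362095316365238 33.91286635224483
face top edge [462.71981269 103.34931854] -19.393748021783725 35.64420832989126
20 [470.69430621 133.44465876]
25 [468.68549839 138.02338033]
30 [466.67669058 142.60210189]
```

Face centre is about 36 mm to +y of the paddle's centre. The target for the shut fingers is about (468, 139), with the face 15 mm or more clear. The fingers already close almost along the guide's y.

```bash
python3 -m inch '[{"gripper":0,"dy":0.04},{"gripper":0,"dy":0.08},{"gripper":0,"dy":0.12},{"gripper":0,"dy":0.16},{"gripper":0,"dy":0.2}]' 20
python3 -m inch '[{"gripper":0,"dx":0.017,"dy":0.03},{"gripper":0,"dx":0.034,"dy":0.06},{"gripper":0,"dx":0.051,"dy":0.09},{"gripper":0,"dx":0.068,"dy":0.12},{"gripper":0,"dx":0.086,"dy":0.149}]'
python3 -m inch '[{"gripper":0,"dx":0.017,"dy":0.03},{"gripper":0,"dx":0.034,"dy":0.06},{"gripper":0,"dx":0.051,"dy":0.09},{"gripper":0,"dx":0.068,"dy":0.12},{"gripper":0,"dx":0.086,"dy":0.149}]'
```

```text
validation failed for argument at $[0]...
validation failed for argument at $[0]...
validation failed for argument at $[0]...
```

```bash
python3 -m inch '[{"gripper":0,"dx":0,"dy":0.04,"dz":0,"wx":0,"wy":0,"wz":0},{"gripper":0,"dx":0,"dy":0.08,"dz":0,"wx":0,"wy":0,"wz":0},{"gripper":0,"dx":0,"dy":0.12,"dz":0,"wx":0,"wy":0,"wz":0},{"gripper":0,"dx":0,"dy":0.16,"dz":0,"wx":0,"wy":0,"wz":0},{"gripper":0,"dx":0,"dy":0.2,"dz":0,"wx":0,"wy":0,"wz":0}]' 20
```

```text
clock: 0.52
eef_pos: [210.1, -306.1, 204.9]
eef_rot: [-3.141, 0.0, 0.392]
wrist_force: [0.2, -0.7, 1.1]
finger_gap: 64.3
finger_force: 0.0
```

```bash
python3 -m inch '[{"gripper":0,"dx":0.017,"dy":0.03,"dz":0,"wx":0,"wy":0,"wz":0},{"gripper":0,"dx":0.034,"dy":0.06,"dz":0,"wx":0,"wy":0,"wz":0},{"gripper":0,"dx":0.051,"dy":0.09,"dz":0,"wx":0,"wy":0,"wz":0},{"gripper":0,"dx":0.068,"dy":0.12,"dz":0,"wx":0,"wy":0,"wz":0},{"gripper":0,"dx":0.086,"dy":0.149,"dz":0,"wx":0,"wy":0,"wz":0}]'
python3 -m inch '[{"gripper":0,"dx":0.017,"dy":0.03,"dz":0,"wx":0,"wy":0,"wz":0},{"gripper":0,"dx":0.034,"dy":0.06,"dz":0,"wx":0,"wy":0,"wz":0},{"gripper":0,"dx":0.051,"dy":0.09,"dz":0,"wx":0,"wy":0,"wz":0},{"gripper":0,"dx":0.068,"dy":0.12,"dz":0,"wx":0,"wy":0,"wz":0},{"gripper":0,"dx":0.086,"dy":0.149,"dz":0,"wx":0,"wy":0,"wz":0}]'
python3 -m inch '[{"gripper":0,"dx":0.017,"dy":0.03,"dz":-0.015,"wx":0,"wy":0,"wz":0},{"gripper":0,"dx":0.034,"dy":0.06,"dz":-0.03,"wx":0,"wy":0,"wz":0},{"gripper":0,"dx":0.051,"dy":0.09,"dz":-0.045,"wx":0,"wy":0,"wz":0},{"gripper":0,"dx":0.068,"dy":0.12,"dz":-0.06,"wx":0,"wy":0,"wz":0},{"gripper":0,"dx":0.086,"dy":0.149,"dz":-0.075,"wx":0,"wy":0,"wz":0}]'
python3 - <<'E'
from h import *
im=manip.camera("side");s=manip.read_state();p=s["eef_pos"];print(p,s["eef_rot"],proj("side",p))
cv2.imwrite("pics/side1.png",cv2.resize(im[180:340,280:440],None,fx=3.7,fy=3.7,interpolation=cv2.INTER_CUBIC))
E
```

```text
clock: 0.93
eef_pos: [296.7, -157.4, 205.5]
eef_rot: [3.141, -0.0, 0.392]
wrist_force: [1.1, -0.3, 0.4]
finger_gap: 30.7
finger_force: 0.0
clock: 1.35
eef_pos: [382.8, -8.2, 205.4]
eef_rot: [3.142, -0.0, 0.393]
wrist_force: [0.0, -1.8, 0.2]
finger_gap: 0.9
finger_force: 0.0
clock: 1.77
eef_pos: [468.8, 140.8, 129.4]
eef_rot: [-3.142, 0.0, 0.393]
wrist_force: [0.8, -0.8, 1.4]
finger_gap: 1.0
finger_force: 0.0
[469.79467144 143.85522693 126.1275322 ] [-3.140103    0.00351304  0.39436751] [381.77225227 251.41856621]
```

View pics/side1.png

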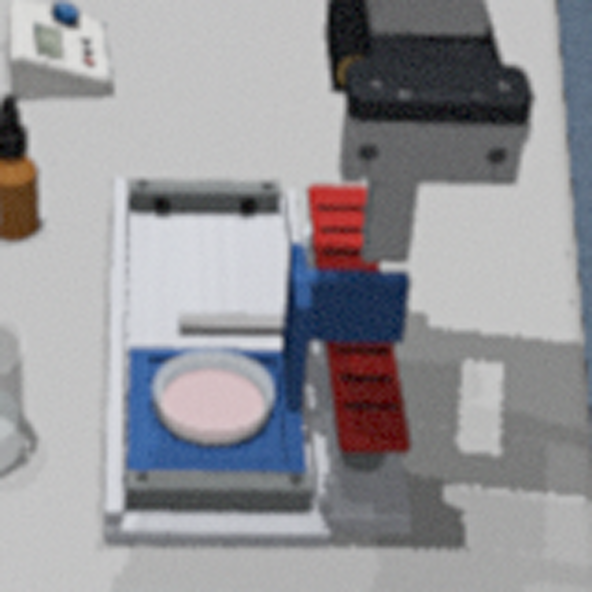

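The finger is above the paddle, tip at crop (388,258). It sits about 68 mm to +y of the paddle's centre, which leaves the face about 19 mm of clearance. Descending to just above the paddle.

```bash
python3 -m inch '[{"gripper":0,"dx":0,"dy":0,"dz":-0.015,"wx":0,"wy":0,"wz":1},{"gripper":0,"dx":0,"dy":0,"dz":-0.035,"wx":0,"wy":0,"wz":1},{"gripper":0,"dx":0,"dy":0,"dz":-0.055,"wx":0,"wy":0,"wz":1},{"gripper":0,"dx":0,"dy":0,"dz":-0.07,"wx":0,"wy":0,"wz":1},{"gripper":0,"dx":0,"dy":0,"dz":-0.07,"wx":0,"wy":0,"wz":1}]'
python3 - <<'E'
from h import *
im=manip.camera("side");p=manip.read_state()["eef_pos"];print(p)
cv2.imwrite("pics/side2.png",cv2.resize(im[200:320,300:420],None,fx=4.9,fy=4.9,interpolation=cv2.INTER_CUBIC))
E
```

```text
clock: 2.23
eef_pos: [466.8, 138.5, 57.7]
eef_rot: [-3.141, 0.005, 0.41]
wrist_force: [-1.1, 0.6, -0.5]
finger_gap: 0.4
finger_force: 0.0
[467.67170923 138.65821339  59.39679328]
```

View pics/side2.png

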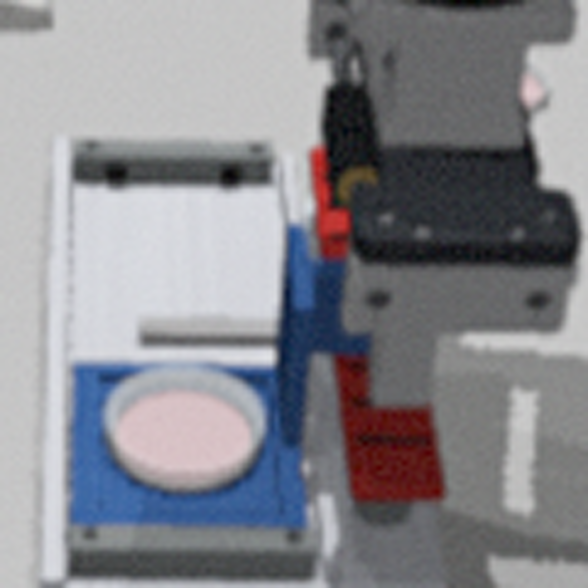

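The finger stands over the paddle, tip at crop (403,405), about 3 mm to the near side. The lug lies clear on its -y side. Pressing, with a 3 mm correction.

```bash
python3 -m inch '[{"gripper":0,"dx":0.003,"dy":0.001,"dz":-0.005,"wx":0,"wy":0,"wz":0},{"gripper":0,"dx":0.003,"dy":0.001,"dz":-0.01,"wx":0,"wy":0,"wz":0},{"gripper":0,"dx":0.003,"dy":0.001,"dz":-0.015,"wx":0,"wy":0,"wz":0},{"gripper":0,"dx":0.003,"dy":0.001,"dz":-0.021,"wx":0,"wy":0,"wz":0},{"gripper":0,"dx":0.003,"dy":0.001,"dz":-0.021,"wx":0,"wy":0,"wz":0}]'
python3 -m inch '[{"gripper":0,"dx":0,"dy":0,"dz":0,"wx":0,"wy":0,"wz":0},{"gripper":0,"dx":0,"dy":0,"dz":0,"wx":0,"wy":0,"wz":0},{"gripper":0,"dx":0,"dy":0,"dz":0,"wx":0,"wy":0,"wz":0},{"gripper":0,"dx":0,"dy":0,"dz":0,"wx":0,"wy":0,"wz":0},{"gripper":0,"dx":0,"dy":0,"dz":0,"wx":0,"wy":0,"wz":0}]'
```

```text
clock: 2.7
eef_pos: [472.2, 140.0, 39.4]
eef_rot: [3.141, -0.002, 0.41]
wrist_force: [3.0, 1.0, 6.2]
finger_gap: 0.2
finger_force: 3.2
clock: 3.12
eef_pos: [472.3, 140.1, 40.2]
eef_rot: [3.141, -0.002, 0.41]
wrist_force: [1.6, 0.6, 5.6]
finger_gap: 0.5
finger_force: 3.1
```

```bash
python3 -m inch '[{"gripper":0,"dx":0,"dy":0,"dz":-0.0025,"wx":0,"wy":0,"wz":0},{"gripper":0,"dx":0.002,"dy":-0.005,"dz":-0.0025,"wx":0,"wy":0,"wz":0},{"gripper":0,"dx":0.004,"dy":-0.009,"dz":-0.0025,"wx":0,"wy":0,"wz":0},{"gripper":0,"dx":0.006,"dy":-0.014,"dz":-0.0025,"wx":0,"wy":0,"wz":0},{"gripper":0,"dx":0.008,"dy":-0.018,"dz":-0.0025,"wx":0,"wy":0,"wz":0}]'
python3 -m inch '[{"gripper":0,"dx":0.002,"dy":-0.005,"dz":0,"wx":0,"wy":0,"wz":0},{"gripper":0,"dx":0.004,"dy":-0.009,"dz":0,"wx":0,"wy":0,"wz":0},{"gripper":0,"dx":0.006,"dy":-0.014,"dz":0,"wx":0,"wy":0,"wz":0},{"gripper":0,"dx":0.008,"dy":-0.018,"dz":0,"wx":0,"wy":0,"wz":0},{"gripper":0,"dx":0.010,"dy":-0.023,"dz":0,"wx":0,"wy":0,"wz":0}]'
python3 - <<'E'
from h import *
im=manip.camera("side");p=manip.read_state()["eef_pos"];print(p)
cv2.imwrite("pics/side3.png",cv2.resize(im[200:320,300:420],None,fx=4.9,fy=4.9,interpolation=cv2.INTER_CUBIC))
E
```

```text
clock: 3.53
eef_pos: [479.6, 122.3, 37.4]
eef_rot: [-3.141, -0.001, 0.41]
wrist_force: [-3.2, 6.3, 7.2]
finger_gap: 0.5
finger_force: 4.2
clock: 3.95
eef_pos: [489.6, 99.5, 37.4]
eef_rot: [-3.141, -0.001, 0.41]
wrist_force: [-1.2, 6.9, 6.5]
finger_gap: 0.6
finger_force: 4.3
[489.90039734  98.75830175  37.45321213]
```

View pics/side3.png

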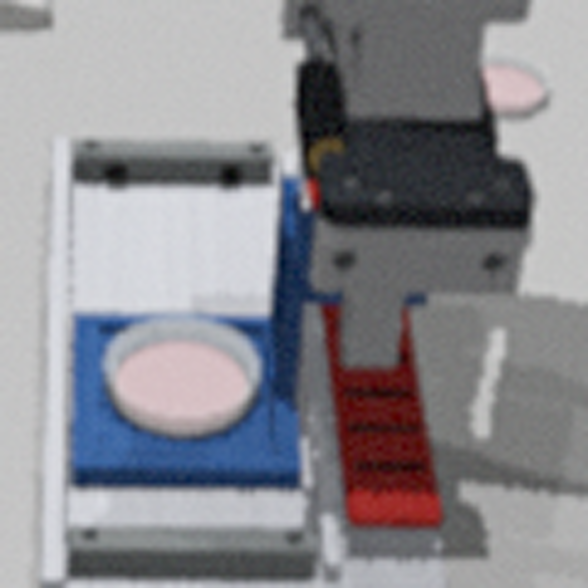

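The carriage is moving, its rear edge now at crop row 480. The catch blade is down, the dish is seated and the finger is mid-paddle. Continuing.

```bash
python3 -m inch '[{"gripper":0,"dx":0.003,"dy":-0.006,"dz":0,"wx":0,"wy":0,"wz":0},{"gripper":0,"dx":0.006,"dy":-0.013,"dz":0,"wx":0,"wy":0,"wz":0},{"gripper":0,"dx":0.008,"dy":-0.019,"dz":0,"wx":0,"wy":0,"wz":0},{"gripper":0,"dx":0.011,"dy":-0.026,"dz":0,"wx":0,"wy":0,"wz":0},{"gripper":0,"dx":0.014,"dy":-0.032,"dz":0,"wx":0,"wy":0,"wz":0}]'
python3 -m inch '[{"gripper":0,"dx":0.003,"dy":-0.006,"dz":0,"wx":0,"wy":0,"wz":0},{"gripper":0,"dx":0.006,"dy":-0.013,"dz":0,"wx":0,"wy":0,"wz":0},{"gripper":0,"dx":0.008,"dy":-0.019,"dz":0,"wx":0,"wy":0,"wz":0},{"gripper":0,"dx":0.011,"dy":-0.026,"dz":0,"wx":0,"wy":0,"wz":0},{"gripper":0,"dx":0.014,"dy":-0.032,"dz":0,"wx":0,"wy":0,"wz":0}]'
python3 -m inch '[{"gripper":0,"dx":0.001,"dy":-0.003,"dz":0,"wx":0,"wy":0,"wz":0},{"gripper":0,"dx":0.002,"dy":-0.005,"dz":0,"wx":0,"wy":0,"wz":0},{"gripper":0,"dx":0.003,"dy":-0.008,"dz":0,"wx":0,"wy":0,"wz":0},{"gripper":0,"dx":0.005,"dy":-0.011,"dz":0,"wx":0,"wy":0,"wz":0},{"gripper":0,"dx":0.006,"dy":-0.013,"dz":0,"wx":0,"wy":0,"wz":0}]'
python3 - <<'E'
from h import *
im=manip.camera("side");p=manip.read_state()["eef_pos"];print(p)
cv2.imwrite("pics/side4.png",cv2.resize(im[200:320,300:420],None,fx=4.9,fy=4.9,interpolation=cv2.INTER_CUBIC))
E
```

```text
clock: 4.42
eef_pos: [503.5, 67.3, 37.4]
eef_rot: [-3.141, -0.0, 0.41]
wrist_force: [-3.5, 6.1, 8.0]
finger_gap: 0.8
finger_force: 4.3
clock: 4.83
eef_pos: [517.5, 35.3, 37.4]
eef_rot: [-3.141, -0.0, 0.41]
wrist_force: [-3.9, 6.0, 7.8]
finger_gap: 0.2
finger_force: 4.3
clock: 5.25
eef_pos: [523.4, 22.4, 37.3]
eef_rot: [-3.14, -0.0, 0.41]
wrist_force: [-4.4, 6.4, 6.9]
finger_gap: 0.7
finger_force: 4.2
[523.53573923  22.11767142  37.33545647]
```

View pics/side4.png

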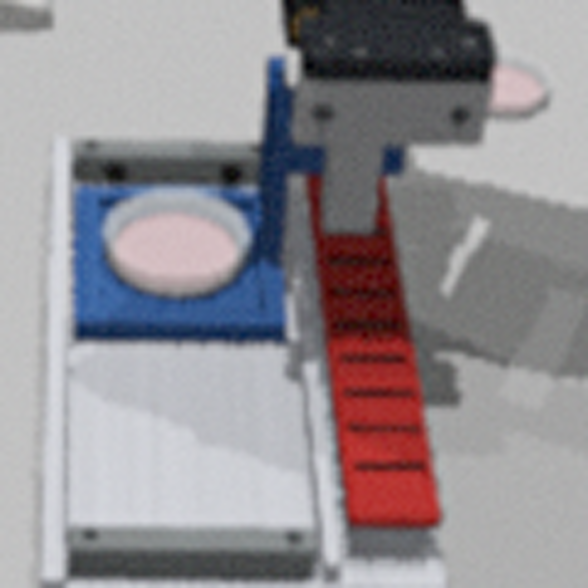

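The carriage is nearly home; its far edge is at crop row 185 and the stop at row 180. About 10–18 mm remain, so I go slowly and watch for the force to rise.

```bash
python3 -m inch '[{"gripper":0,"dx":0.001,"dy":-0.002,"dz":0,"wx":0,"wy":0,"wz":0},{"gripper":0,"dx":0.001,"dy":-0.003,"dz":0,"wx":0,"wy":0,"wz":0},{"gripper":0,"dx":0.002,"dy":-0.005,"dz":0,"wx":0,"wy":0,"wz":0},{"gripper":0,"dx":0.003,"dy":-0.006,"dz":0,"wx":0,"wy":0,"wz":0},{"gripper":0,"dx":0.003,"dy":-0.007,"dz":0,"wx":0,"wy":0,"wz":0}]'
python3 -m inch '[{"gripper":0,"dx":0,"dy":-0.001,"dz":0,"wx":0,"wy":0,"wz":0},{"gripper":0,"dx":0.001,"dy":-0.002,"dz":0,"wx":0,"wy":0,"wz":0},{"gripper":0,"dx":0.001,"dy":-0.003,"dz":0,"wx":0,"wy":0,"wz":0},{"gripper":0,"dx":0.001,"dy":-0.003,"dz":0,"wx":0,"wy":0,"wz":0},{"gripper":0,"dx":0.001,"dy":-0.003,"dz":0,"wx":0,"wy":0,"wz":0}]'
```

```text
clock: 5.72
eef_pos: [526.5, 15.5, 37.3]
eef_rot: [-3.141, -0.0, 0.41]
wrist_force: [-0.9, 6.2, 6.7]
finger_gap: 0.2
finger_force: 4.1
clock: 6.13
eef_pos: [527.6, 12.5, 37.4]
eef_rot: [-3.141, -0.001, 0.41]
wrist_force: [-1.0, 5.2, 6.9]
finger_gap: 0.3
finger_force: 3.6
```

```bash
python3 -m inch '[{"gripper":0,"dx":0,"dy":-0.001,"dz":0,"wx":0,"wy":0,"wz":0},{"gripper":0,"dx":0.001,"dy":-0.002,"dz":0,"wx":0,"wy":0,"wz":0},{"gripper":0,"dx":0.001,"dy":-0.003,"dz":0,"wx":0,"wy":0,"wz":0},{"gripper":0,"dx":0.001,"dy":-0.003,"dz":0,"wx":0,"wy":0,"wz":0},{"gripper":0,"dx":0.001,"dy":-0.003,"dz":0,"wx":0,"wy":0,"wz":0}]'
```

```text
clock: 6.55
eef_pos: [528.6, 9.5, 37.4]
eef_rot: [-3.141, -0.001, 0.41]
wrist_force: [-1.8, 5.3, 7.0]
finger_gap: 0.7
finger_force: 3.7
```

```bash
python3 -m inch '[{"gripper":0,"dx":0,"dy":-0.001,"dz":0,"wx":0,"wy":0,"wz":0},{"gripper":0,"dx":0.001,"dy":-0.002,"dz":0,"wx":0,"wy":0,"wz":0},{"gripper":0,"dx":0.001,"dy":-0.002,"dz":0,"wx":0,"wy":0,"wz":0},{"gripper":0,"dx":0.001,"dy":-0.002,"dz":0,"wx":0,"wy":0,"wz":0},{"gripper":0,"dx":0.001,"dy":-0.002,"dz":0,"wx":0,"wy":0,"wz":0}]'
```

```text
clock: 6.97
eef_pos: [528.8, 8.8, 37.4]
eef_rot: [-3.139, 0.0, 0.411]
wrist_force: [-8.5, 16.0, 12.4]
finger_gap: 0.5
finger_force: 12.0
```

The force rose from about 6 to 18 N and the finger stopped short of its command, so the carriage is home. I relieve the push, then lift straight up.

```bash
python3 -m inch '[{"gripper":0,"dx":0,"dy":0.001,"dz":0,"wx":0,"wy":0,"wz":0},{"gripper":0,"dx":0,"dy":0.001,"dz":0,"wx":0,"wy":0,"wz":0},{"gripper":0,"dx":0,"dy":0.001,"dz":0.005,"wx":0,"wy":0,"wz":0},{"gripper":0,"dx":0,"dy":0.001,"dz":0.012,"wx":0,"wy":0,"wz":0},{"gripper":0,"dx":-0.001,"dy":0.003,"dz":0.02,"wx":0,"wy":0,"wz":0}]'
python3 -m inch '[{"gripper":0,"dx":-0.002,"dy":0.005,"dz":0.02,"wx":0,"wy":0,"wz":0},{"gripper":0,"dx":-0.002,"dy":0.005,"dz":0.05,"wx":0,"wy":0,"wz":0},{"gripper":0,"dx":-0.002,"dy":0.005,"dz":0.08,"wx":0,"wy":0,"wz":0},{"gripper":0,"dx":-0.002,"dy":0.005,"dz":0.11,"wx":0,"wy":0,"wz":0},{"gripper":0,"dx":-0.002,"dy":0.005,"dz":0.14,"wx":0,"wy":0,"wz":0}]'
python3 -m inch '[{"gripper":0,"dx":-0.03,"dy":0,"dz":0,"wx":0,"wy":0,"wz":0},{"gripper":0,"dx":-0.06,"dy":0,"dz":0,"wx":0,"wy":0,"wz":0},{"gripper":0,"dx":-0.09,"dy":0,"dz":0,"wx":0,"wy":0,"wz":0},{"gripper":0,"dx":-0.12,"dy":0,"dz":0,"wx":0,"wy":0,"wz":0},{"gripper":0,"dx":-0.12,"dy":0,"dz":0,"wx":0,"wy":0,"wz":0}]'
python3 - <<'E'
from h import *
im=manip.camera("side")
cv2.imwrite("pics/side5.png",cv2.resize(im[200:330,290:420],None,fx=4.5,fy=4.5,interpolation=cv2.INTER_CUBIC))
E
```

```text
clock: 7.38
eef_pos: [528.0, 10.1, 56.8]
eef_rot: [-3.141, 0.001, 0.41]
wrist_force: [-0.3, -0.4, -0.2]
finger_gap: 0.7
finger_force: 0.0
clock: 7.8
eef_pos: [526.1, 14.9, 198.6]
eef_rot: [3.142, 0.0, 0.41]
wrist_force: [0.5, 0.1, -0.1]
finger_gap: 0.2
finger_force: 0.0
clock: 8.22
eef_pos: [402.9, 15.0, 197.0]
eef_rot: [-3.142, 0.001, 0.41]
wrist_force: [0.0, -0.5, 0.0]
finger_gap: 0.3
finger_force: 0.0
```

View pics/side5.png

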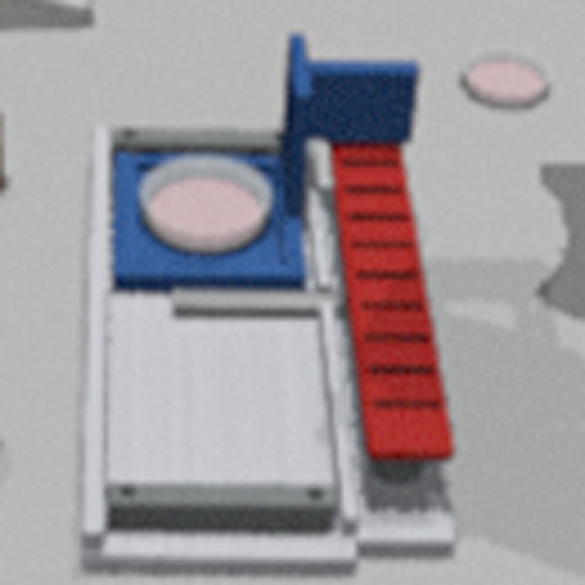

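The carriage is against the far stop, its rear edge at crop row 288. The catch blade is up behind it at (250,300), the paddle is up and the dish is seated.

```bash
python3 -c "
from cell import manip
print(manip.sign_off())"
```

```text
the job is handed in; nothing more can be done
None
```

The carriage is fully home against the far stop and locked by the raised catch, with the paddle released and the dish, bottle, beaker and pen untouched; I handed the job in at about 8 s.

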